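# Dock the slide tray at the label reader

### The job

The tray of freshly mounted slides lies askew on the loading stage. Without lifting or tipping it or touching the slides, slide it until its notched end is hooked on the upright pin, then swing it round the pin until its ear is fully home against the stop in the latch block and the spring catch has snapped out behind it. Push gently and do not ram the stop, leave everything else where it stands, and let go of the tray.

Things in the scene. Friction and masses are not known exactly. Their poses are not given: they have to be found in the camera images.
- loading_stage: Fixed low stage on the bench: grey plate, top 8 mm above the bench, spanning x -150..85, y -45..295 mm of its frame; steel pivot pin 10 mm thick, top 38 mm above the bench; label reader at the back; latch block at the left end. Origin: on the pin's axis at bench level; x to the back (away from the robot), y to the left, z up.
- reader (a point): Centre of the label reader, a fixed bar 17 mm deep, 165 mm long, its top 38 mm above the bench, along the back of the stage. The home tray stops about 12 mm short of it and does not touch it.
- stop (a point): Nominal centre of the face (18 mm wide, 18 mm high, facing the front) of the dark stop of the latch block that the ear meets when home. The block (94 x 70 mm, top 32 mm above the bench) is clamped in slots and stands up to 4 mm nearer or farther in the stage's x than this point tells, so the home heading is only known to 0.02 rad: find it by feel.
- nose (a point): Nominal tip of the spring catch's nose (with the block up to 4 mm nearer or farther in the stage's x). The nose reaches 9 mm out of the latch block to the right, 25 mm long along x, from this point 25 mm towards the front: a slope on the front side, over which the ear rides, and a steep face on the back side, which then holds the ear.
- slide_tray: Loose flat aluminium tray, 14 mm thick, 0.3 to 0.7 kg, lying on the stage. Origin: at the seat of its notch, on the underside; it lies on the pin's axis when hooked. +y to the free end (end face at 200 mm; notched end at -26), +x to the back; long edges at x = +55 and -55 mm; z up. Home: heading equals the stage's within 0.02 rad. Pushing it along takes 1 to 5 N.
- notch_mouth (a point): Middle of the mouth of the tray's notch, 26 mm from the tray's origin in the tray's -y, half-way up the tray. The notch opens to -y: 40 mm wide at the mouth, narrowing over 14 mm to a slot 12 mm wide whose seat meets the pin. At the start the mouth is a few cm to the left and front of the pin, the free end swung 0.3 to 0.55 rad (tray heading larger) towards the robot.
- ear (a point): Middle of the tip of the latch ear, a tongue as thick as the tray that sticks 28 mm out of the middle of the free end, 22 mm wide (x -10..12, y 200..228 mm in the tray's frame).
- slides: The five glass slides (26 x 76 mm) lying in the tray, fixed in it, their faces 4 mm below its rim and at least 13 mm inside the long edges. Same origin and axes as the tray. Not to be touched.
- catch (a joint): Spring catch, m: 0 sprung out (as at the start), up to 0.009 pushed in to the left. The passing ear pushes it in by about 0.0045; it snaps out behind the ear when home. Pushing at the tray's free end, passing the catch takes 3 to 9 N in all (more if the tray is also pressed down); the stop follows within 2 mm of the snap, so 13 to 15 N means home.
- specimen_cup: Bystander: screw-lid cup 65 mm wide, 65 mm high, right of the stage. Origin under its centre.
- dropper_vial: Bystander: small vial 22 mm wide, 58 mm high, standing on the front right corner of the stage. Origin under its centre.
- slide_box: Bystander: flat box 71 x 94 x 35 mm on the bench left of the stage. Origin under its centre.

How it is judged (in metres and radians):
On the way, in this order (a step that is already met when the one before it is completed fails the run):
1. the tray's notch is hooked on the pin while the tray is still swung out (horizontal distance between slide_tray and loading_stage below 0.006 m and angle between the y axis of slide_tray and the y axis of loading_stage, either way round above 0.08 rad), for 0.1 s.
2. the ear is home and the catch has snapped out behind it (angle between the y axis of slide_tray and the y axis of loading_stage, either way round below 0.045 rad and value of joint catch below 0.0015 m and horizontal distance between slide_tray and loading_stage below 0.006 m), for 0.1 s.
At the end, for the whole second after the job is handed in: The tray lies flat on the stage at rest, its notch seat within 6 mm of the pin's axis, its heading within 0.045 rad of the stage's (which covers every setting of the latch block), and the catch is out to within 1.5 mm, behind the ear (all of step 2 and height (world z) of slide_tray below 0.012 m and angle between slide_tray's own z axis and vertical below 0.04 rad and linear speed of slide_tray below 0.02 m/s); the robot touches nothing.
It fails at once if the tray is lifted or tipped (height (world z) of slide_tray above 0.022 m or angle between slide_tray's own z axis and vertical above 0.1 rad).
It fails at once if the slides are touched by the robot (contact force between any of the fingers, the arm and slides above 0.5 N).
It fails at once if the tray is rammed: more than 30 N between the fingers and the tray (contact force between the fingers and slide_tray above 30 N).
It fails at once if a bystander is shifted by more than 20 mm (distance of any of specimen_cup, dropper_vial, slide_box from where it was at the start of the episode above 0.02 m).
It also fails if it takes over 64 s, if anything falls off the work surface, if the arm or the gripper's body presses on something with over 40 N, if the wrist force passes 120 N, or if a joint passes its speed limit or range.

### The arm

A 7-joint arm with a two-finger parallel gripper is mounted at the origin on a cart in front of the work surface, level with it; the furniture and walls round the work are solid. World frame = base frame: x ahead of the robot, y to its left, z up, the work surface at z = 0. Lengths are in m, angles in degrees, forces in N, time in s.
With the tool pointing down it reaches from about 0.4 to 0.85 m from the base axis. Payload 4.5 kg.
Tool frame: the origin (TCP) lies on the centre line of the jaws, within the pads' length; the fingertips stand 14 mm ahead of it and the grasp point (between the pads) lies 5 mm behind it; z points along the fingers, y is the line along which they close (so a half turn about z gives the same grasp; the last joint's range is limited). The gripper opens to 85 mm and grips with 20 to 120 N. Pads are 22 mm wide; open, the fingers measure 114 mm over their backs; the gripper's body (76 mm by 85 mm) begins 54 mm behind the grasp point. The pads swing forward as they close: fully open they stand 13 mm farther back than shut.
Start: joints at [-64.641, 39.483, -11.15, 89.685, 9.013, 51.709, -12.324], TCP at [0.248, 0.574, 0.245] pointing down, gripper open.
Joint ranges: [-172.22, 172.22], [-26.19, 119.32], [-84.43, 86.54], [7.71, 146.69], [-57.33, 237.33], [2.42, 119.75], [-152.13, 152.13]. Speed limits (degrees/s): [147.25, 147.25, 180, 180, 180, 180, 180].

### API

Orientations are given as a 3x3 rotation matrix whose columns are the frame's x, y, z axes.
In Python, from plant import ctrl gives the robot as it stands.
- The arm moves only by the tool arm_command, never from a script. Its argument "motion" is one flat list of numbers, 7 for each row, row after row: the shift along the tool's x, y, z as a fraction of full scale, then the turn, a rotation vector about the tool's x, y, z as a fraction of full scale, then the opening, from -1 (shut) to 1 (fully open). A call has exactly 10 rows; each row shifts and turns the commanded pose from where the row before left it, along the tool's axes as they then stand; what a row does not reach is not made up. Full scale, the value 1, is 20 mm for a shift and 0.08 rad for a turn. A row lasts 1/8 s, in which the tool goes at most 62.5 mm and 10.7 degrees, less where a joint would pass 70% of its speed; a pose out of reach is approached as far as the arm can. A call with a number of a shift or a turn outside -1 to 1 is refused whole. A call with a gripper value outside its range is refused whole. The fingers move at their own pace and stop on an object; "force" is the grip in N (left out, the last holds). Time passes only in rows, so rows that do not move let the fingers close, or fill a call up. It gives the time, the measured TCP pose, the force, the opening and the grip force at its end, in the units of the state.
- ctrl.read_state(): the state, without advancing time (a new reading comes with each control period).
- ctrl.get_image(name): name is "scene" or "top"; returns a dict with "frame" (400x640x3 uint8, red, green, blue), "camera_matrix" (3x3 intrinsics, pixels), "R" (3x3) and "t" (3): a world point X has camera coordinates R X + t. Camera axes: x right, y down, z forward; pixel columns grow to the right and rows downward; lengths in m; the calibration is good to about 2 mm. A picture is of the moment at which its call begins. There is no depth.
- ctrl.close_job(): hands the job in; it is judged then, once.
The state is a dict: "time_s": time; "joint_positions": joint angles; "qd": joint speeds; "joint_torque": joint torques, N m; "eef_pos": TCP position; "orientation": TCP orientation; "wrist_force": force on the tool from outside, world axes, zero at the start; "moment": the same for the moment, N m; "width": finger opening in m; "grasp_force": force on a finger pad.
Only numpy, scipy, OpenCV 4.12 (cv2) and the standard library are available. Lean on these libraries where they do the work, as an engineer would, in place of code of your own. Each camera call takes 0.05 s, during which the arm holds its last target. There are 200 camera calls.

## Working session

There is one attempt and no reset: what is moved stays moved. The work goes in short steps, Python scripts to look and compute and a tool call to move; the robot and the scene stay as the last step left them, time stands still between calls to the robot, and variables do not carry over. Pictures are saved under pics/ and viewed, at most 13 in all, crops included, and the job is handed in when it is done.

Besides the shell and the picture viewer there is one more tool, called as a command line: name --argument value ..., lists and objects as JSON in quotes. arm_command: Moves the arm, as the interface text tells. Its arguments: {"type":"object","properties":{"motion":{"type":"array"},"force":{"type":"number"}},"required":["motion"]}

```bash
mkdir -p pics; python3 - <<'E'
from plant import ctrl
import cv2,numpy as np
s=ctrl.read_state();print({k:np.round(v,3).tolist() for k,v in s.items()})
for n in("scene","top"):
    d=ctrl.get_image(n);cv2.imwrite(f"pics/{n}0.png",d["frame"][:,:,::-1]);np.savez(f"{n}0.npz",**d)
    print(n,d["camera_matrix"].round(1).tolist(),d["R"].round(3).tolist(),d["t"].round(3).tolist())
E
```

```text
{'time_s': 0.0, 'joint_positions': [-64.641, 39.535, -11.144, 89.745, 9.011, 51.707, -12.326], 'qd': [-0.049, -0.069, 0.044, -0.075, -0.002, 0.147, 0.135], 'joint_torque': [-0.001, -53.96, -1.266, -15.855, 0.009, 0.01, -0.0], 'eef_pos': [0.248, 0.573, 0.244], 'orientation': [[-0.918, 0.397, -0.001], [0.397, 0.918, -0.002], [-0.0, -0.002, -1.0]], 'wrist_force': [-0.107, 0.539, 0.359], 'moment': [0.0, -0.067, -0.026], 'grasp_force': 0.0, 'width': 0.085}
scene [[507.7, 0.0, 314.5], [0.0, 507.7, 200.8], [0.0, 0.0, 1.0]] [[0.415, -0.91, -0.002], [-0.568, -0.258, -0.781], [0.711, 0.325, -0.624]] [-0.222, 0.396, 0.904]
top [[385.9, 0.0, 322.8], [0.0, 385.9, 195.5], [0.0, 0.0, 1.0]] [[-0.028, -1.0, 0.013], [-0.999, 0.027, -0.036], [0.036, -0.014, -0.999]] [0.047, 0.574, 1.002]
```

View pics/top0.png

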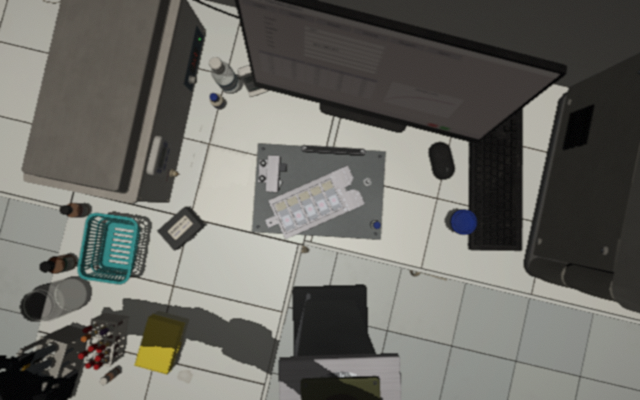

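View pics/scene0.png

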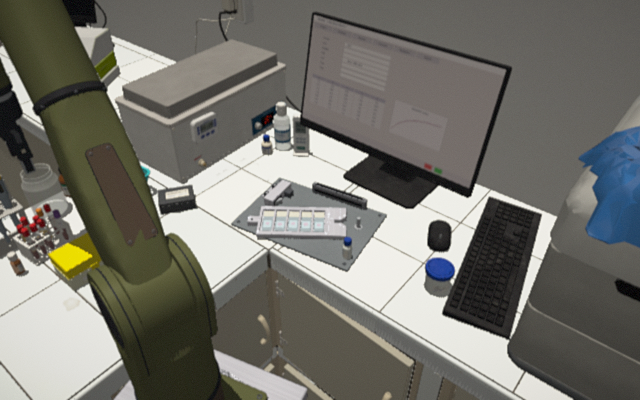

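The top view shows the stage at about (253..385, 143..240), the pin at (367,182), the tray with its notch near (355,195) and its ear near (268,222). The vial is at (376,225), the cup at (462,221) and the box at (181,228). In the scene view the tray is at about (300,222) and the pin at (359,222).

```bash
cat > h.py <<'E'
import numpy as np,cv2
def load(n): return dict(np.load(n+".npz"))
def ray(d,u,v,z):
    K,R,t=d["camera_matrix"],d["R"],d["t"]
    c=-R.T@t; r=R.T@np.linalg.solve(K,[u,v,1]); return c+r*(z-c[2])/r[2]
def proj(d,X):
    p=d["camera_matrix"]@(d["R"]@np.asarray(X)+d["t"]); return p[:2]/p[2]
E
python3 - <<'E'
from h import *
a=load("top0")["frame"][135:245,245:392,::-1]; b=load("scene0")["frame"][172:272,228:392,::-1]
A=cv2.resize(a,None,fx=5,fy=5,interpolation=cv2.INTER_CUBIC)
B=cv2.resize(b,None,fx=4.85,fy=4.85,interpolation=cv2.INTER_CUBIC)
cv2.imwrite("pics/ct.png",A);cv2.imwrite("pics/cs.png",B)
d=load("top0")
for u,v,z in[(258,145,.008),(385,151,.008),(382,240,.008),(253,233,.008),(367,182,.038)]:print(u,v,ray(d,u,v,z).round(4))
E
```

```text
258 145 [0.7133 0.1979 0.008 ]
385 151 [ 0.6887 -0.1368  0.008 ]
382 240 [ 0.4545 -0.1211  0.008 ]
253 233 [0.4825 0.2159 0.008 ]
367 182 [ 0.6059 -0.0827  0.038 ]
```

View pics/ct.png

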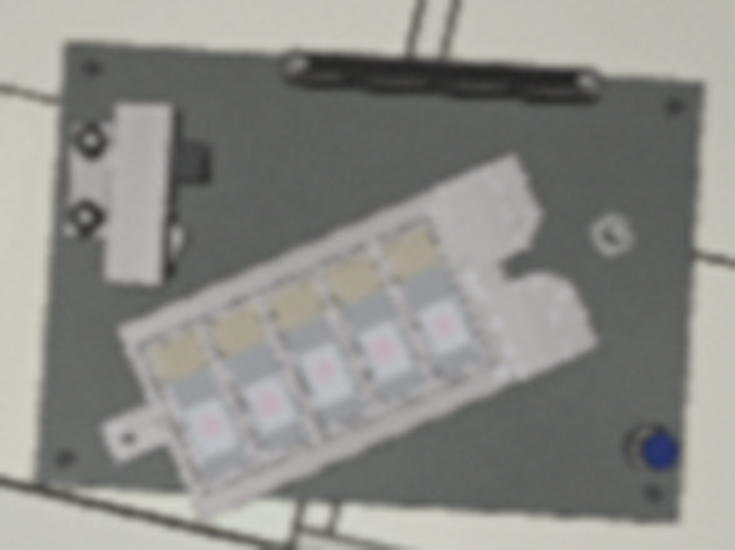

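View pics/cs.png

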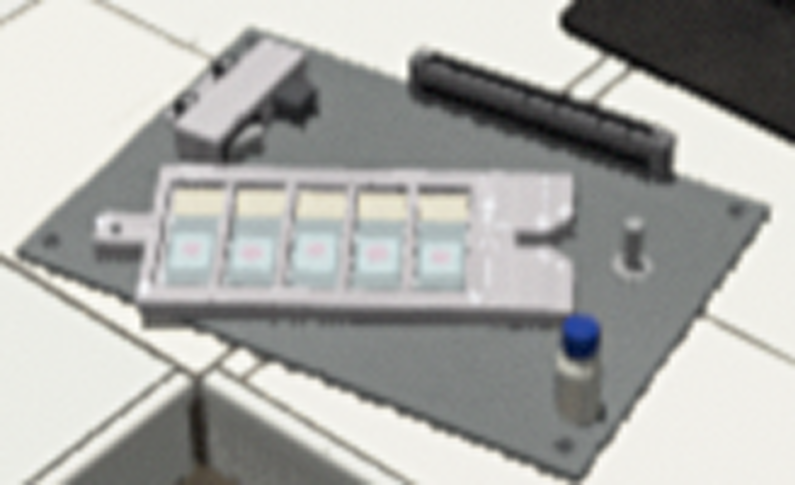

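The top crop shows:
- stage corners (65,43), (705,82), (678,522), (38,485)
- pin (612,236)
- tray corners (120,328), (517,155), (597,343), (207,515)
- ear tip around (110,445)

In the scene crop the tray corners are (160,167), (574,174), (574,310), (143,300) and the pin top is at (633,224).

```bash
python3 - <<'E'
from h import *
T=load("top0");S=load("scene0")
ct=lambda X,Y:(245+(X+.5)/5-.5,135+(Y+.5)/5-.5)
cs=lambda X,Y:(228+(X+.5)/4.85-.5,172+(Y+.5)/4.85-.5)
def fit(m,w):
    m=np.array(m,float);w=np.array(w)[:,:2];mc,wc=m.mean(0),w.mean(0)
    H=(m-mc).T@(w-wc);a=np.arctan2(H[0,1]-H[1,0],H[0,0]+H[1,1])
    R=np.array([[np.cos(a),-np.sin(a)],[np.sin(a),np.cos(a)]]);t=wc-R@mc
    return a,R,t,(np.linalg.norm(m@R.T+t-w,axis=1)*1e3).round(1)
def r(c,d,P,z): return [ray(d,*c(*p),z) for p in P]
st=fit([(.085,.295),(.085,-.045),(-.15,-.045),(-.15,.295)],r(ct,T,[(65,43),(705,82),(678,522),(38,485)],.008))
ss=fit([(.085,-.045),(-.15,-.045),(-.15,.295)],r(cs,S,[(768,212),(582,482),(18,252)],.008))
tc=[(.055,.2),(.055,-.026),(-.055,-.026),(-.055,.2)]
tt=fit(tc,r(ct,T,[(120,328),(517,155),(597,343),(207,515)],.022))
ts=fit(tc,r(cs,S,[(160,167),(574,174),(574,310),(143,300)],.022))
for n,f in zip(["stage top","stage scene","tray top","tray scene"],[st,ss,tt,ts]):print(n,round(f[0],4),f[2].round(4),f[3])
print("pin",ray(T,*ct(612,236),.038)[:2].round(4),ray(S,*cs(633,224),.038)[:2].round(4),ray(S,*cs(633,268),.008)[:2].round(4))
print("ear",ray(T,*ct(111,446),.022)[:2].round(4), tt[1]@[.001,.228]+tt[2])
print("pin in tray",tt[1].T@(st[2]-tt[2]))
for n,p in[("stop?",(195,162)),("vial",(660,450))]:print(n,st[1].T@(ray(T,*ct(*p),.03)[:2]-st[2]))
E
```

```text
stage top -0.0872 [ 0.609  -0.0869] [1.5 1.3 2.7 2.3]
stage scene -0.0934 [ 0.6049 -0.091 ] [5.1 1.9 3.7]
tray top 0.3869 [ 0.5925 -0.0334] [1.7 2.3 3.1 3.6]
tray scene 0.3971 [ 0.592  -0.0354] [1.  0.6 2.2 3.3]
pin [ 0.6064 -0.0827] [ 0.6083 -0.088 ] [ 0.6083 -0.0896]
ear [0.5059 0.1775] [0.50741594 0.17812284]
pin in tray [-0.00486434 -0.05575874]
stop? [0.0227683  0.21973692]
vial [-0.11088618 -0.02777075]
```

arm_command --motion '[-1, -0.67, 0, 0, 0, 0, 1, -1, -0.67, 0, 0, 0, 0, 1, -1, -0.67, 0, 0, 0, 0, 1, -1, -0.67, 0, 0, 0, 0, 1, -1, -0.67, 0, 0, 0, 0, 1, -1, -0.67, 0, 0, 0, 0, 1, -1, -0.67, 0, 0, 0, 0, 1, -1, -0.67, 0, 0, 0, 0, 1, -1, -0.67, 0, 0, 0, 0, 1, -1, -0.67, 0, 0, 0, 0, 1]'

```text
time_s: 1.35
eef_pos: [0.3789, 0.3701, 0.245]
orientation: [[-0.918, 0.397, -0.0], [0.397, 0.918, -0.001], [0.0, -0.001, -1.0]]
wrist_force: [0.6, -1.1, -0.7]
width: 0.0856
grasp_force: 0.0
```

arm_command --motion '[-1, -0.67, 0, 0, 0, 0, 1, -1, -0.67, 0, 0, 0, 0, 1, -1, -0.67, 0, 0, 0, 0, 1, -1, -0.67, 0, 0, 0, 0, 1, -1, -0.67, 0, 0, 0, 0, 1, -1, -0.67, 0, 0, 0, 0, 1, -1, -0.67, 0, 0, 0, 0, 1, -1, -0.67, 0, 0, 0, 0, 1, -1, -0.67, 0, 0, 0, 0, 1, -1, -0.67, 0, 0, 0, 0, 1]'

```text
time_s: 2.6
eef_pos: [0.5091, 0.1678, 0.245]
orientation: [[-0.918, 0.397, -0.001], [0.397, 0.918, -0.0], [0.001, -0.001, -1.0]]
wrist_force: [0.4, -0.8, -0.6]
width: 0.0854
grasp_force: 0.0
```

arm_command --motion '[0, 0, 0.5, 0, 0, 0.96, -0.06, 0, 0, 0.5, 0, 0, 0.96, -0.06, 0, 0, 0.5, 0, 0, 0.96, -0.06, 0, 0, 0.5, 0, 0, 0.96, -0.06, 0, 0, 0.5, 0, 0, 0.96, -0.06, 0, 0, 0.5, 0, 0, 0.96, -0.06, 0, 0, 0.5, 0, 0, 0.96, -0.06, 0, 0, 0.5, 0, 0, 0.96, -0.06, 0, 0, 0.5, 0, 0, 0.96, -0.06, 0, 0, 0.5, 0, 0, 0.96, -0.06]'

```text
time_s: 3.85
eef_pos: [0.5087, 0.1686, 0.1447]
orientation: [[-0.382, 0.924, -0.001], [0.924, 0.382, -0.0], [0.0, -0.001, -1.0]]
wrist_force: [-0.3, -0.2, 0.4]
width: 0.0401
grasp_force: 0.0
```

arm_command --motion '[0, 0, 0.65, 0, 0, 0, -0.06, 0, 0, 0.65, 0, 0, 0, -0.06, 0, 0, 0.65, 0, 0, 0, -0.06, 0, 0, 0.65, 0, 0, 0, -0.06, 0, 0, 0.65, 0, 0, 0, -0.06, 0, 0, 0.65, 0, 0, 0, -0.06, 0, 0, 0.65, 0, 0, 0, -0.06, 0, 0, 0.65, 0, 0, 0, -0.06, 0, 0, 0.6, 0, 0, 0, -0.06, 0, 0, 0, 0, 0, 0, -0.06]'

```text
time_s: 5.1
eef_pos: [0.5083, 0.1684, 0.0283]
orientation: [[-0.384, 0.923, -0.002], [0.923, 0.384, -0.001], [0.0, -0.002, -1.0]]
wrist_force: [-1.0, 0.6, -0.1]
width: 0.0404
grasp_force: 0.0
```

```bash
python3 - <<'E'
from plant import ctrl
from h import *
ims=[]
for n,(a,b,c,e) in(("scene",(180,272,228,360)),("top",(160,250,245,375))):
    d=ctrl.get_image(n);np.savez(n+"1.npz",**d);ims.append(cv2.resize(d["frame"][a:b,c:e,::-1],(600,300 if 0 else int(600*(b-a)/(e-c))//3*2),interpolation=cv2.INTER_CUBIC))
cv2.imwrite("pics/p1.png",np.vstack(ims))
E
```

```text
(no output)
```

View pics/p1.png

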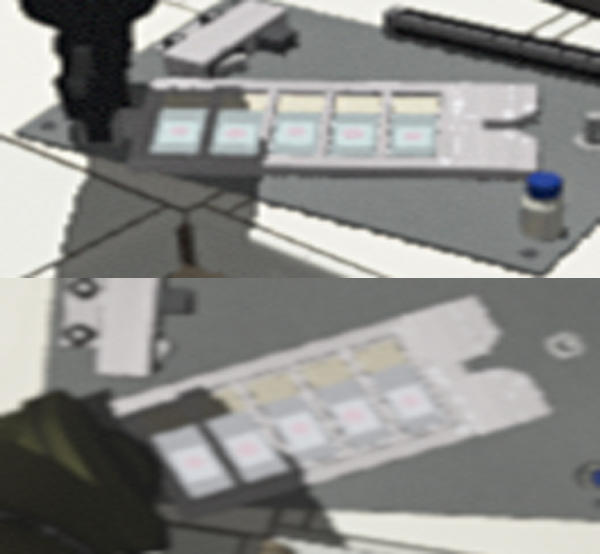

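The fingers stand astride the ear at the free end, at about (95,120) in the scene half, with no contact. Next I narrow the fork and push.

arm_command --motion '[0, 0, 0, 0, 0, 0, -0.36, 0, 0, 0, 0, 0, 0, -0.36, -0.2, 0, 0, 0, 0, 0, -0.36, -0.2, 0, 0, 0, 0, 0, -0.36, -0.2, -0.03, 0, 0, 0, 0, -0.36, -0.2, -0.03, 0, 0, 0, 0, -0.36, -0.2, -0.03, 0, 0, 0, 0, -0.36, -0.2, -0.03, 0, 0, 0, 0, -0.36, -0.2, -0.03, 0, 0, 0, 0, -0.36, -0.2, -0.03, 0, 0, 0, 0, -0.36]'

```text
time_s: 6.45
eef_pos: [0.5181, 0.1376, 0.0293]
orientation: [[-0.384, 0.923, 0.0], [0.923, 0.384, 0.0], [0.0, 0.0, -1.0]]
wrist_force: [-1.2, 3.3, 1.7]
width: 0.0273
grasp_force: 1.7
```

```bash
python3 - <<'E'
from plant import ctrl
from h import *
ims=[]
for n,(a,b,c,e) in(("scene",(180,272,228,370)),("top",(150,240,245,385))):
    d=ctrl.get_image(n);np.savez(n+"2.npz",**d);ims.append(cv2.resize(d["frame"][a:b,c:e,::-1],(700,290),interpolation=cv2.INTER_CUBIC))
cv2.imwrite("pics/p2.png",np.vstack(ims))
E
```

```text
(no output)
```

View pics/p2.png

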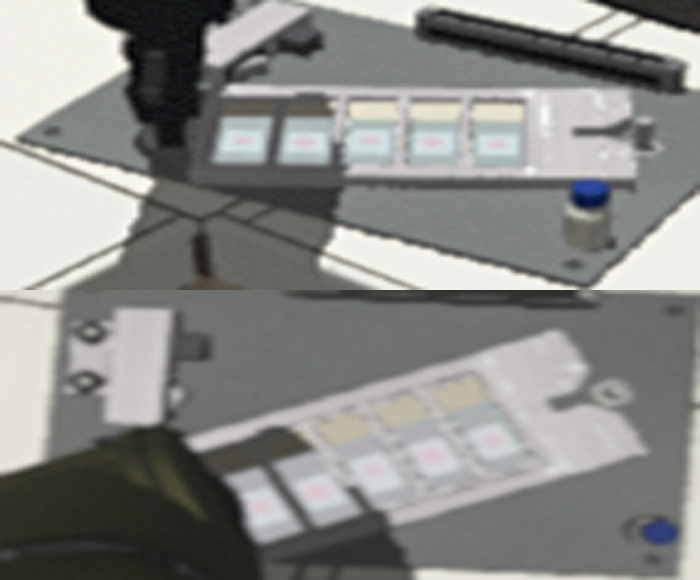

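The tray followed. The pin (612,393 in the lower half) is at the notch mouth and in line with the slot.

arm_command --motion '[-0.2, 0, 0, 0, 0, 0, -0.36, -0.2, 0, 0, 0, 0, 0, -0.36, -0.2, 0, 0, 0, 0, 0, -0.36, -0.2, 0, 0, 0, 0, 0, -0.36, -0.1, 0, 0, 0, 0, 0, -0.36, -0.1, 0, 0, 0, 0, 0, -0.36, -0.1, 0, 0, 0, 0, 0, -0.36, -0.1, 0, 0, 0, 0, 0, -0.36, 0, 0, 0, 0, 0, 0, -0.36, 0, 0, 0, 0, 0, 0, -0.36]'

```text
time_s: 7.8
eef_pos: [0.5272, 0.1149, 0.0292]
orientation: [[-0.383, 0.924, 0.0], [0.924, 0.383, -0.001], [-0.001, -0.0, -1.0]]
wrist_force: [0.1, 0.5, -0.7]
width: 0.0273
grasp_force: 0.4
```

arm_command --motion '[-0.06, 0, 0, 0, 0, 0, -0.36, -0.06, 0, 0, 0, 0, 0, -0.36, -0.06, 0, 0, 0, 0, 0, -0.36, -0.06, 0, 0, 0, 0, 0, -0.36, -0.05, 0, 0, 0, 0, 0, -0.36, 0, 0, 0, 0, 0, 0, -0.36, 0, 0, 0, 0, 0, 0, -0.36, 0, 0, 0, 0, 0, 0, -0.36, 0, 0, 0, 0, 0, 0, -0.36, 0, 0, 0, 0, 0, 0, -0.36]'

```text
time_s: 9.05
eef_pos: [0.5295, 0.1099, 0.0294]
orientation: [[-0.384, 0.923, 0.0], [0.923, 0.384, -0.0], [-0.0, 0.0, -1.0]]
wrist_force: [-0.5, 0.7, 0.7]
width: 0.0275
grasp_force: 0.3
```

```bash
python3 - <<'E'
from plant import ctrl
from h import *
ims=[]
for n,(a,b,c,e) in(("scene",(190,250,300,385)),("top",(150,220,290,385))):
    d=ctrl.get_image(n);np.savez(n+"3.npz",**d);ims.append(cv2.resize(d["frame"][a:b,c:e,::-1],(400,290),interpolation=cv2.INTER_CUBIC))
cv2.imwrite("pics/p3.png",np.hstack(ims))
E
```

```text
(no output)
```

View pics/p3.png

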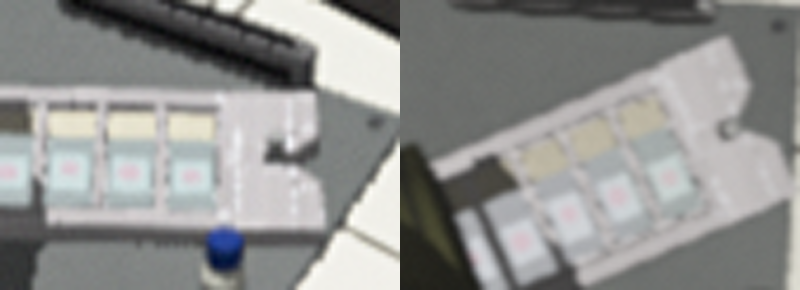

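The pin is inside the slot, at about (728,130) in the top half. The force is still low, so it is not seated yet and I keep advancing slowly.

arm_command --motion '[-0.06, 0, 0, 0, 0, 0, -0.36, -0.06, 0, 0, 0, 0, 0, -0.36, -0.06, 0, 0, 0, 0, 0, -0.36, -0.06, 0, 0, 0, 0, 0, -0.36, 0, 0, 0, 0, 0, 0, -0.36, 0, 0, 0, 0, 0, 0, -0.36, 0, 0, 0, 0, 0, 0, -0.36, 0, 0, 0, 0, 0, 0, -0.36, 0, 0, 0, 0, 0, 0, -0.36, 0, 0, 0, 0, 0, 0, -0.36]'

```text
time_s: 10.4
eef_pos: [0.5301, 0.1085, 0.0293]
orientation: [[-0.386, 0.923, -0.002], [0.923, 0.386, 0.003], [0.004, -0.0, -1.0]]
wrist_force: [-3.6, 6.6, 1.9]
width: 0.0271
grasp_force: 3.8
```

The push is held at 7 N, and the TCP is 210 mm from the pin against an expected 211, so the tray is seated. Now I back off, lift and go round to the front edge.

arm_command --motion '[0.2, 0, 0, 0, 0, 0, -0.2, 0.2, 0, 0, 0, 0, 0, -0.06, 0.1, 0, 0, 0, 0, 0, -0.06, 0, 0, -0.3, 0, 0, 0, -0.06, 0, 0, -0.6, 0, 0, 0, -0.06, 0, 0, -0.9, 0, 0, 0, -0.06, 0, 0, -0.9, 0, 0, 0, -0.06, 0, 0, -0.9, 0, 0, 0, -0.06, 0, 0, 0, 0, 0, 0, -0.06, 0, 0, 0, 0, 0, 0, -0.06]'

```text
time_s: 11.65
eef_pos: [0.5273, 0.1149, 0.1014]
orientation: [[-0.384, 0.923, 0.0], [0.923, 0.384, 0.0], [0.0, 0.0, -1.0]]
wrist_force: [0.8, 0.0, -0.4]
width: 0.0402
grasp_force: 0.0
```

```bash
python3 - <<'E'
from plant import ctrl
from h import *
d=ctrl.get_image("scene");np.savez("scene4.npz",**d)
print(np.round(ctrl.read_state()["eef_pos"],4))
cv2.imwrite("pics/p4.png",cv2.resize(d["frame"][172:272,228:392,::-1],None,fx=4.85,fy=4.85,interpolation=cv2.INTER_CUBIC))
E
```

```text
[0.527  0.1149 0.101 ]
```

View pics/p4.png

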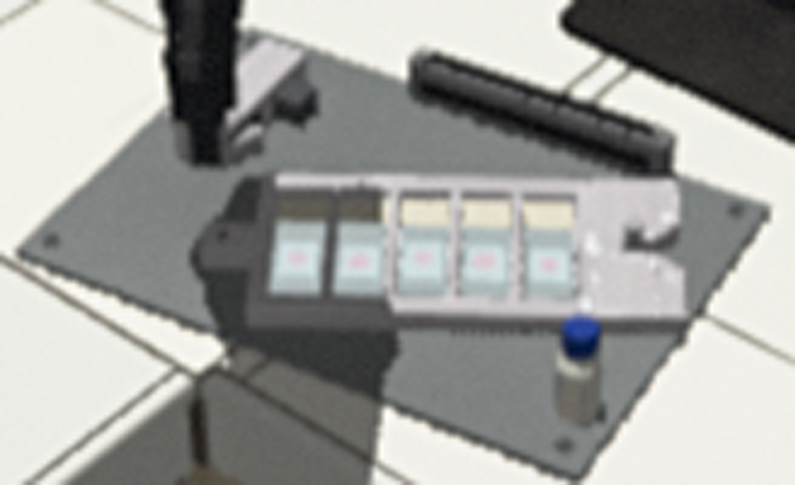

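The tray is on the pin: the notch end is at about (630,235) in the crop and the ear at (215,240). The vial has not moved.

arm_command --motion '[-0.42, -0.85, 0, 0, 0, 0, -1, -0.42, -0.85, 0, 0, 0, 0, -1, -0.42, -0.85, 0, 0, 0, 0, -1, -0.42, -0.85, 0, 0, 0, 0, -1, -0.42, -0.85, 0, 0, 0, 0, -1, 0, 0, 0.7, 0, 0, 0, -1, 0, 0, 0.9, 0, 0, 0, -1, 0, 0, 0.9, 0, 0, 0, -1, 0, 0, 0.9, 0, 0, 0, -1, 0, 0, 0.35, 0, 0, 0, -1]'

```text
time_s: 12.95
eef_pos: [0.4649, 0.0445, 0.0244]
orientation: [[-0.385, 0.923, -0.002], [0.923, 0.385, 0.0], [0.001, -0.001, -1.0]]
wrist_force: [-0.0, 0.5, -1.0]
width: -0.0001
grasp_force: 0.0
```

```bash
python3 - <<'E'
from plant import ctrl
from h import *
S=load("scene4");cs=lambda X,Y:(228+(X+.5)/4.85-.5,172+(Y+.5)/4.85-.5)
P=[ray(S,*cs(*p),.022)[:2] for p in[(275,175),(680,182),(686,312),(250,322)]]
print(np.round(P,4))
for a,b in((1,0),(2,3)):
    v=P[b]-P[a];print("heading",np.arctan2(-v[0],v[1]).round(3))
for n,k in(("scene",0),("top",1)):
    d=ctrl.get_image(n);np.savez(n+"5.npz",**d)
a=cv2.resize(load("scene5")["frame"][172:280,228:392,::-1],(700,300),interpolation=cv2.INTER_CUBIC)
b=cv2.resize(load("top5")["frame"][135:245,245:392,::-1],(700,300),interpolation=cv2.INTER_CUBIC)
cv2.imwrite("pics/p5.png",np.vstack([a,b]))
E
```

```text
[[ 0.5842  0.11  ]
 [ 0.6696 -0.0929]
 [ 0.5727 -0.1311]
 [ 0.4743  0.0678]]
heading 0.398
heading 0.46
```

View pics/p5.png

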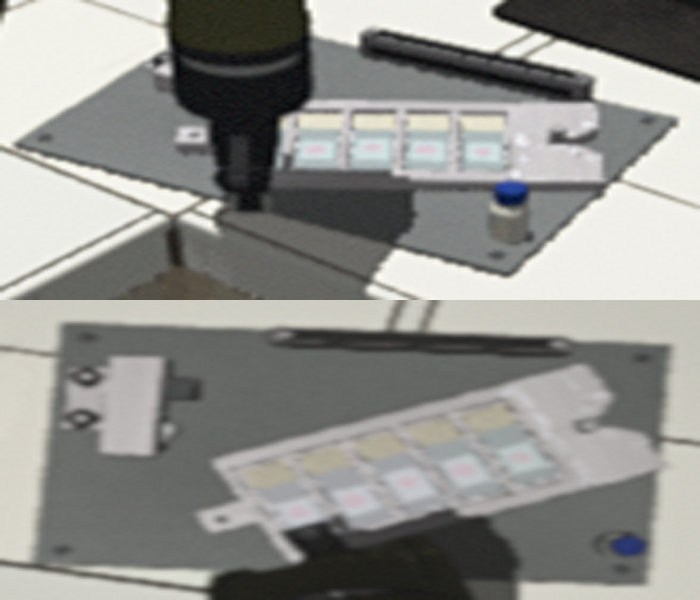

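The closed fingers stand in front of the front edge near the free end, at about (240,205) in the scene half. The tray heading is about 0.39. Now I make contact and start the arc.

arm_command --motion '[0, 0.15, -0.1, 0, 0, 0, -1, 0, 0.15, 0, 0, 0, 0, -1, 0, 0.15, 0, 0, 0, 0, -1, 0, 0.15, 0, 0, 0, 0, -1, 0.08, 0.26, 0, 0, 0, 0.37, -1, 0.08, 0.26, 0, 0, 0, 0.37, -1, 0.08, 0.26, 0, 0, 0, 0.37, -1, 0.08, 0.26, 0, 0, 0, 0.37, -1, 0.08, 0.26, 0, 0, 0, 0.37, -1, 0.08, 0.26, 0, 0, 0, 0.37, -1]'

```text
time_s: 14.3
eef_pos: [0.5019, 0.0683, 0.0282]
orientation: [[-0.214, 0.977, -0.002], [0.977, 0.214, 0.001], [0.001, -0.002, -1.0]]
wrist_force: [-3.7, 2.1, 1.0]
width: 0.0001
grasp_force: 1.6
```

```bash
python3 - <<'E'
from plant import ctrl
from h import *
for n in("scene","top"):
    d=ctrl.get_image(n);np.savez(n+"6.npz",**d)
a=cv2.resize(load("scene6")["frame"][172:280,228:392,::-1],(700,300),interpolation=cv2.INTER_CUBIC)
b=cv2.resize(load("top6")["frame"][135:245,245:392,::-1],(700,300),interpolation=cv2.INTER_CUBIC)
cv2.imwrite("pics/p6.png",np.vstack([a,b]))
E
```

```text
(no output)
```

View pics/p6.png

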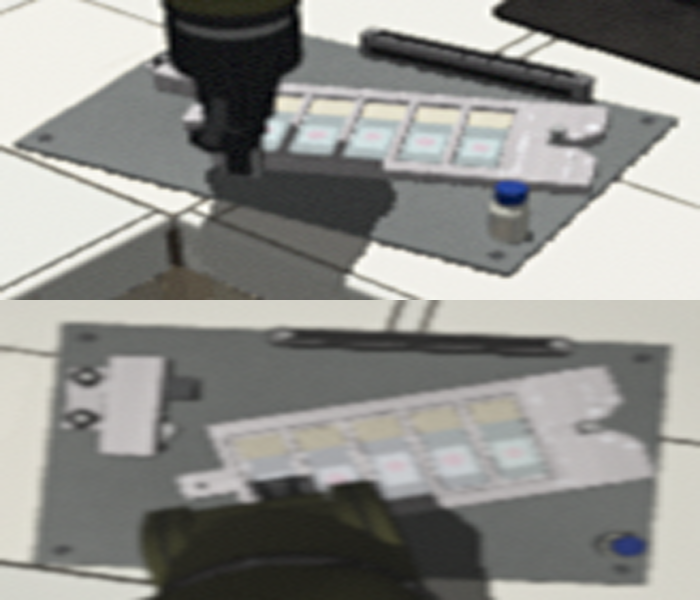

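The tray swings on the pin. Tray and tool headings are both about 0.22, and the notch is still on the pin at (588,427) in the lower half. Now more slowly.

arm_command --motion '[0.035, 0.13, 0, 0, 0, 0.19, -1, 0.035, 0.13, 0, 0, 0, 0.19, -1, 0.035, 0.13, 0, 0, 0, 0.19, -1, 0.035, 0.13, 0, 0, 0, 0.19, -1, 0.035, 0.13, 0, 0, 0, 0.19, -1, 0.035, 0.13, 0, 0, 0, 0.19, -1, 0.03, 0.1, 0, 0, 0, 0.15, -1, 0.03, 0.1, 0, 0, 0, 0.15, -1, 0.03, 0.1, 0, 0, 0, 0.15, -1, 0.03, 0.1, 0, 0, 0, 0.15, -1]'

```text
time_s: 15.65
eef_pos: [0.5251, 0.0773, 0.0283]
orientation: [[-0.076, 0.997, 0.0], [0.997, 0.076, 0.0], [0.0, 0.0, -1.0]]
wrist_force: [-2.7, 1.8, 1.0]
width: -0.0001
grasp_force: 1.6
```

arm_command --motion '[0.035, 0.085, 0, 0, 0, 0.12, -1, 0.035, 0.085, 0, 0, 0, 0.12, -1, 0.035, 0.085, 0, 0, 0, 0.12, -1, 0.035, 0.085, 0, 0, 0, 0.12, -1, 0.035, 0.085, 0, 0, 0, 0.12, -1, 0.035, 0.085, 0, 0, 0, 0.12, -1, 0.035, 0.085, 0, 0, 0, 0.12, -1, 0.035, 0.085, 0, 0, 0, 0.12, -1, 0, 0, 0, 0, 0, 0, -1, 0, 0, 0, 0, 0, 0, -1]'

```text
time_s: 16.9
eef_pos: [0.5367, 0.0829, 0.0282]
orientation: [[0.0, 1.0, -0.003], [1.0, -0.0, -0.001], [-0.001, -0.003, -1.0]]
wrist_force: [-5.8, 0.6, 3.8]
width: 0.0003
grasp_force: 3.3
```

arm_command --motion '[0.02, 0.06, 0, 0, 0, 0.085, -1, 0.02, 0.06, 0, 0, 0, 0.085, -1, 0.02, 0.06, 0, 0, 0, 0.085, -1, 0.02, 0.06, 0, 0, 0, 0.085, -1, 0.02, 0.06, 0, 0, 0, 0.085, -1, 0.02, 0.06, 0, 0, 0, 0.085, -1, 0, 0, 0, 0, 0, 0, -1, 0, 0, 0, 0, 0, 0, -1, 0, 0, 0, 0, 0, 0, -1, 0, 0, 0, 0, 0, 0, -1]'

```text
time_s: 18.15
eef_pos: [0.5449, 0.086, 0.0283]
orientation: [[0.04, 0.999, -0.001], [0.999, -0.04, 0.0], [0.0, -0.001, -1.0]]
wrist_force: [-4.4, 2.1, 2.0]
width: -0.0001
grasp_force: 2.5
```

arm_command --motion '[0.015, 0.05, 0, 0, 0, 0.07, -1, 0.015, 0.05, 0, 0, 0, 0.07, -1, 0.015, 0.05, 0, 0, 0, 0.07, -1, 0.015, 0.05, 0, 0, 0, 0.07, -1, 0.015, 0.05, 0, 0, 0, 0.07, -1, 0, 0, 0, 0, 0, 0, -1, 0, 0, 0, 0, 0, 0, -1, 0, 0, 0, 0, 0, 0, -1, 0, 0, 0, 0, 0, 0, -1, 0, 0, 0, 0, 0, 0, -1]'

```text
time_s: 19.4
eef_pos: [0.5499, 0.0877, 0.0283]
orientation: [[0.068, 0.998, -0.001], [0.998, -0.068, 0.001], [0.001, -0.001, -1.0]]
wrist_force: [-3.8, 3.0, 2.4]
width: 0.0003
grasp_force: 2.7
```

arm_command --motion '[0.01, 0.05, 0, 0, 0, 0.05, -1, 0.01, 0.05, 0, 0, 0, 0.05, -1, 0.01, 0.05, 0, 0, 0, 0.05, -1, 0, 0.05, 0, 0, 0, 0.05, -1, 0, 0, 0, 0, 0, 0, -1, 0, 0, 0, 0, 0, 0, -1, 0, 0, 0, 0, 0, 0, -1, 0, 0, 0, 0, 0, 0, -1, 0, 0, 0, 0, 0, 0, -1, 0, 0, 0, 0, 0, 0, -1]'

```text
time_s: 20.65
eef_pos: [0.5535, 0.0887, 0.0283]
orientation: [[0.083, 0.997, -0.002], [0.997, -0.083, 0.002], [0.001, -0.002, -1.0]]
wrist_force: [-5.6, 4.6, 3.1]
width: 0.0004
grasp_force: 3.3
```

arm_command --motion '[0.04, 0.05, 0, 0, 0, 0, -1, 0.04, 0.05, 0, 0, 0, 0, -1, 0, 0.05, 0, 0, 0, 0, -1, 0, 0, 0, 0, 0, 0, -1, 0, 0, 0, 0, 0, 0, -1, 0, 0, 0, 0, 0, 0, -1, 0, 0, 0, 0, 0, 0, -1, 0, 0, 0, 0, 0, 0, -1, 0, 0, 0, 0, 0, 0, -1, 0, 0, 0, 0, 0, 0, -1]'

```text
time_s: 21.9
eef_pos: [0.5569, 0.0896, 0.0283]
orientation: [[0.084, 0.997, -0.002], [0.997, -0.084, 0.001], [0.001, -0.002, -1.0]]
wrist_force: [-4.8, 4.0, 2.5]
width: -0.0002
grasp_force: 2.9
```

arm_command --motion '[0.03, 0.05, 0, 0, 0, 0, -1, 0.02, 0.05, 0, 0, 0, 0, -1, 0.02, 0.05, 0, 0, 0, 0, -1, 0, 0, 0, 0, 0, 0, -1, 0, 0, 0, 0, 0, 0, -1, 0, 0, 0, 0, 0, 0, -1, 0, 0, 0, 0, 0, 0, -1, 0, 0, 0, 0, 0, 0, -1, 0, 0, 0, 0, 0, 0, -1, 0, 0, 0, 0, 0, 0, -1]'

```text
time_s: 23.15
eef_pos: [0.5591, 0.0901, 0.0282]
orientation: [[0.084, 0.996, -0.003], [0.996, -0.084, 0.0], [0.0, -0.003, -1.0]]
wrist_force: [-6.3, 3.5, 3.7]
width: -0.0002
grasp_force: 3.9
```

arm_command --motion '[0.02, 0.05, 0, 0, 0, 0, -1, 0.01, 0.05, 0, 0, 0, 0, -1, 0.01, 0.05, 0, 0, 0, 0, -1, 0, 0, 0, 0, 0, 0, -1, 0, 0, 0, 0, 0, 0, -1, 0, 0, 0, 0, 0, 0, -1, 0, 0, 0, 0, 0, 0, -1, 0, 0, 0, 0, 0, 0, -1, 0, 0, 0, 0, 0, 0, -1, 0, 0, 0, 0, 0, 0, -1]'

```text
time_s: 24.4
eef_pos: [0.5594, 0.0901, 0.0281]
orientation: [[0.084, 0.996, -0.009], [0.996, -0.084, -0.001], [-0.001, -0.009, -1.0]]
wrist_force: [-10.7, 2.5, 9.4]
width: 0.0002
grasp_force: 6.7
```

arm_command --motion '[0, 0.04, -0.05, 0, 0, 0, -1, 0, 0.04, -0.05, 0, 0, 0, -1, 0, 0.02, 0, 0, 0, 0, -1, 0, 0, 0, 0, 0, 0, -1, 0, 0, 0, 0, 0, 0, -1, 0, 0, 0, 0, 0, 0, -1, 0, 0, 0, 0, 0, 0, -1, 0, 0, 0, 0, 0, 0, -1, 0, 0, 0, 0, 0, 0, -1, 0, 0, 0, 0, 0, 0, -1]'

```text
time_s: 25.65
eef_pos: [0.5597, 0.0899, 0.0287]
orientation: [[0.084, 0.996, -0.013], [0.996, -0.084, -0.001], [-0.002, -0.013, -1.0]]
wrist_force: [-11.8, 2.8, -0.9]
width: 0.0001
grasp_force: 5.1
```

```bash
python3 - <<'E'
from plant import ctrl
from h import *
for n in("scene","top"):
    d=ctrl.get_image(n);np.savez(n+"7.npz",**d)
a=cv2.resize(load("scene7")["frame"][172:222,228:300,::-1],(396,400),interpolation=cv2.INTER_CUBIC)
b=cv2.resize(load("top7")["frame"][135:245,245:392,::-1],(400,400),interpolation=cv2.INTER_CUBIC)
cv2.imwrite("pics/p7.png",np.hstack([a,b]))
E
```

```text
(no output)
```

View pics/p7.png

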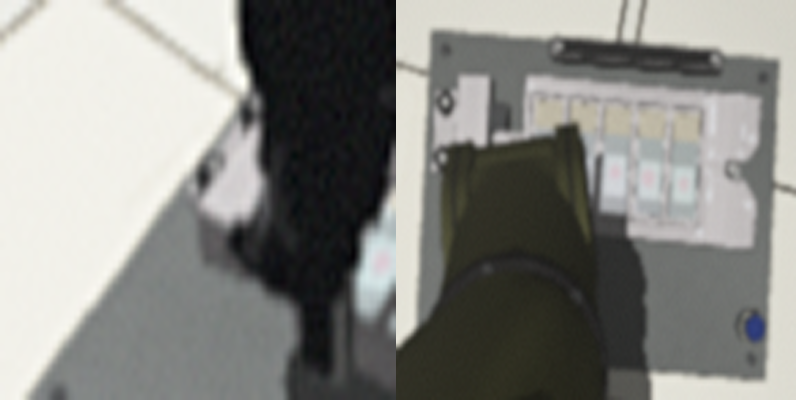

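The ear looks to be up against the dark stop (505,130) and the tray is nearly parallel to the stage. I press on to about 14 N to be sure.

arm_command --motion '[0, 0.04, 0, 0, 0, 0, -1, 0, 0.04, 0, 0, 0, 0, -1, 0, 0, 0, 0, 0, 0, -1, 0, 0, 0, 0, 0, 0, -1, 0, 0, 0, 0, 0, 0, -1, 0, 0, 0, 0, 0, 0, -1, 0, 0, 0, 0, 0, 0, -1, 0, 0, 0, 0, 0, 0, -1, 0, 0, 0, 0, 0, 0, -1, 0, 0, 0, 0, 0, 0, -1]'

```text
time_s: 27.0
eef_pos: [0.5598, 0.0898, 0.0287]
orientation: [[0.084, 0.996, -0.016], [0.996, -0.084, -0.001], [-0.002, -0.016, -1.0]]
wrist_force: [-12.8, 2.7, 2.3]
width: 0.0001
grasp_force: 6.5
```

arm_command --motion '[0, 0.04, -0.02, 0, 0, 0, -1, 0, 0.04, 0, 0, 0, 0, -1, 0, 0, 0, 0, 0, 0, -1, 0, 0, 0, 0, 0, 0, -1, 0, 0, 0, 0, 0, 0, -1, 0, 0, 0, 0, 0, 0, -1, 0, 0, 0, 0, 0, 0, -1, 0, 0, 0, 0, 0, 0, -1, 0, 0, 0, 0, 0, 0, -1, 0, 0, 0, 0, 0, 0, -1]'

```text
time_s: 28.25
eef_pos: [0.56, 0.0896, 0.0287]
orientation: [[0.084, 0.996, -0.019], [0.996, -0.084, -0.001], [-0.003, -0.018, -1.0]]
wrist_force: [-15.1, 1.7, 0.6]
width: -0.0
grasp_force: 7.2
```

arm_command --motion '[0, -0.1, 0, 0, 0, 0, -1, 0, -0.1, 0, 0, 0, 0, -1, 0, -0.15, 0, 0, 0, 0, -1, 0, -0.3, 0, 0, 0, 0, -1, 0, -0.6, 0, 0, 0, 0, -1, 0, -0.6, 0, 0, 0, 0, -1, 0, -0.6, -0.5, 0, 0, 0, -1, 0, 0, -1, 0, 0, 0, -1, 0, 0, -1, 0, 0, 0, -1, 0, 0, -1, 0, 0, 0, -1]'

```text
time_s: 29.5
eef_pos: [0.5197, 0.094, 0.1019]
orientation: [[0.084, 0.996, 0.0], [0.996, -0.084, 0.0], [0.0, 0.0, -1.0]]
wrist_force: [0.5, -0.0, 1.0]
width: -0.0003
grasp_force: 0.0
```

arm_command --motion '[-0.8, -0.2, -1, 0, 0, 0, -1, -0.8, -0.2, -1, 0, 0, 0, -1, -0.8, -0.2, -1, 0, 0, 0, -1, -0.8, -0.2, -1, 0, 0, 0, -1, -0.8, -0.2, -1, 0, 0, 0, -1, -1, 0, 0, 0, 0, 0, -1, -1, 0, 0, 0, 0, 0, -1, -1, 0, 0, 0, 0, 0, -1, -1, 0, 0, 0, 0, 0, -1, -1, 0, 0, 0, 0, 0, -1]'

```text
time_s: 30.75
eef_pos: [0.4845, -0.0841, 0.2012]
orientation: [[0.084, 0.996, 0.001], [0.996, -0.084, 0.0], [0.0, 0.001, -1.0]]
wrist_force: [0.4, 0.3, -0.3]
width: -0.0001
grasp_force: 0.0
```

```bash
python3 - <<'E'
from plant import ctrl
from h import *
for n in("scene","top"):
    d=ctrl.get_image(n);np.savez(n+"8.npz",**d)
a=cv2.resize(load("scene8")["frame"][172:232,228:318,::-1],(396,400),interpolation=cv2.INTER_CUBIC)
b=cv2.resize(load("top8")["frame"][135:225,245:335,::-1],(400,400),interpolation=cv2.INTER_CUBIC)
cv2.imwrite("pics/p8.png",np.hstack([a,b]))
E
```

```text
(no output)
```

View pics/p8.png

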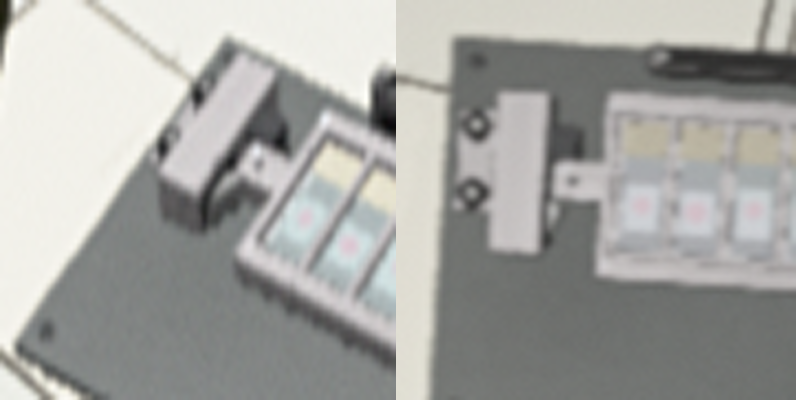

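Ear tip is against the stop at (570,165), with the white nose out in front of it at (552,215). The hard stop at 15 N agrees. One numeric check of heading, seat and nose before handing in.

```bash
python3 - <<'E'
from h import *
a,b=load("top0")["frame"].mean(2).astype(int),load("top8")["frame"].mean(2).astype(int)
print(a[178:191,276:286]);print(b[178:191,276:286])
T=load("top8");c=lambda X,Y:(245+(X-396+.5)/4.444-.5,135+(Y+.5)/4.444-.5)
P=[ray(T,*c(*p),.022)[:2] for p in[(610,96),(597,276)]]
v=P[0]-P[1];print("heading",np.arctan2(v[1],v[0]),"len",np.hypot(*v))
E=(P[0]+P[1])/2;h=-.089;print("seat",E-.2*np.array([-np.sin(h),np.cos(h)]))
E
```

```text
[[172 142  89  62  77  96  98  97  97  97]
 [169 135  87  72  88  96  94  98  97  98]
 [169 130  91 103 116 104  94  94  98  96]
 [170 130  99 127 144 118  93  91  95  98]
 [171 127  97 135 153 121  87  87  95  97]
 [169 124  94 130 145 114  86  90  96  97]
 [168 121  93 119 123  98  88  94  96  96]
 [167 121  89 108 104  89  91  95  97  96]
 [166 119  82  93  92  89  94  97  97  96]
 [164 116  72  73  85  93  96  95  97  97]
 [161 112  62  59  80  95  97  96  97  98]
 [159 108  62  61  82  96  95  96  95  97]
 [157 109  70  76  91  96  97  97  96  94]]
[[189 157 102  96 150 180 187 185 188 195]
 [187 149  95  94 131 148 150 152 160 174]
 [187 147 103 115 135 123 113 114 118 127]
 [189 144 111 141 159 131 102  99 103 105]
 [187 141 111 151 170 136  98  98 105 108]
 [187 137 107 145 159 128  98 101 108 110]
 [187 136 103 134 137 109  99 105 108 108]
 [186 136 101 121 117 101 103 108 109 107]
 [184 134  93 104 103 100 106 108 109 108]
 [182 129  80  79  97 103 108 108 108 107]
 [179 125  71  66  91 107 109 107 108 108]
 [177 122  70  67  92 105 108 108 110 110]
 [175 123  80  86 102 107 107 107 109 109]]
heading -0.09665103992100035 len 0.10557810774045197
seat [ 0.60892745 -0.08784849]
```

The nose pattern is unchanged from the start, so the catch is out. The heading is −0.097 against −0.089 for the stage, and the seat is about 1 mm from the pin.

```bash
python3 -c "
from plant import ctrl
print(ctrl.close_job())"
```

```text
the job is handed in; nothing more can be done
None
```

I hooked the tray on the pin and swung it home against the stop at about 15 N; the catch shows sprung out in the image, the arm is clear of the tray, and the job is handed in (no verdict was returned).

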